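Stack a microscope lens kit in its assembly nest

ROBOT

A 7-joint arm with a two-finger parallel gripper is mounted at the origin on the work surface. World frame = base frame: x ahead of the robot, y to its left, z up, the work surface at z = 0. Lengths are in m, angles in degrees, forces in N, time in s.
With the tool pointing down it reaches from about 0.425 to 0.875 m from the base axis. Payload 8.4 kg.
Tool frame: the origin (TCP) lies between the finger pads; the fingertips stand 17 mm ahead of it and the grasp point (between the pads) lies 2 mm behind it; z points along the fingers, y is the direction in which the jaws open and shut (so a half turn about z gives the same grasp; the last joint's range is limited). The gripper opens to 85 mm and grips with 20 to 120 N. Pads are 22 mm wide; open, the fingers measure 114 mm over their backs; the gripper's body (76 mm by 85 mm) begins 54 mm behind the grasp point. The pads swing forward as they close: fully open they stand 13 mm farther back than shut.
Start: joints at [-82.976, 19.091, 2.286, 83.961, -0.768, 76.965, -3.352], TCP at [0.143, 0.634, 0.248] pointing down, gripper open.
Joint ranges: [-147.57, 147.57], [-21.85, 119.76], [-74.77, 79.35], [14.55, 137.4], [-85.83, 265.84], [4.83, 119.75], [-152.11, 152.11]. Speed limits (degrees/s): [127.2, 127.2, 159.86, 159.86, 180, 180, 180].

INTERFACE

Orientations are given as a 3x3 rotation matrix whose columns are the frame's x, y, z axes.
In Python, from cell import bot gives the robot as it stands.
- The arm moves only by the tool jog_arm, never from a script. Its argument "rows" is a list of rows, each a list of 3 entries, a list of its own where there are three numbers: the shift along the tool's x, y, z in m, then the turn about the tool's z in rad, then the closure, from -1 (fully open) to 1 (shut). A call has 1 to 12 rows; each row shifts and turns the commanded pose from where the row before left it, along the tool's axes as they then stand; what a row does not reach is not made up. A row lasts 1/10 s, in which the tool goes at most 50 mm and 8.59 degrees, less where a joint would pass 70% of its speed; a pose out of reach is approached as far as the arm can. A call is refused whole if a number of a shift passes 0.05 or a number of a turn 0.15, either way. A call with a gripper value outside its range is refused whole. The fingers move at their own pace and stop on an object; the grip force is fixed at half the most. Time passes only in rows, so rows that do not move let the fingers close. It gives the time, the measured TCP pose, the force and the opening at its end, in the units of the state.
- bot.read_state(): the state, without advancing time (a new reading comes with each control period).
- bot.snapshot(name): name is "scene" or "top" or "wrist"; returns a dict with "frame" (384x512x3 uint8, blue, green, red), "K" (3x3 intrinsics, pixels), "k1" (the pictures are not rectified: a ray, as slopes to the right and down, at radius r is drawn at 1 + k1 r^2 times it, then the intrinsics apply), "R" (3x3) and "t" (3): a world point X has camera coordinates R X + t; the wrist camera has in their place "hand_eye" (4x4, takes a point from camera to tool coordinates, whose origin is the TCP and whose axes are the flange's). Camera axes: x right, y down, z forward; pixel columns grow to the right and rows downward; lengths in m; the calibration is good to about 2 mm. A picture is of the moment at which its call begins: read the wrist's pose just before it. There is no depth.
- bot.job_done(): hands the job in, once; it reports no verdict.
The state is a dict: "clock": time; "joint_pos": joint angles; "qvel": joint speeds; "joint_torque": joint torques, N m; "tool_pos": TCP position; "eef_rot": TCP orientation; "wrist_force": force on the tool from outside, world axes, zero at the start; "torque": the same for the moment, N m; "gripper_width": finger opening in m.
Only numpy, scipy, OpenCV 4.12 (cv2) and the standard library are available. Lean on these libraries where they do the work, as an engineer would, in place of code of your own. Each camera call takes 0.05 s, during which the arm holds its last target. There are 200 camera calls.

TASK

Build up the microscope lens stack in the four-post assembly nest, lying flat between the posts: first the tall spacer tube, then the large lens with its dome up, then the flat retaining ring, and last the dust cap with its knob up. Set the glass lens down rather than dropping it, and leave the small spare lens and the blue slide box where they lie.

Things in the scene. Friction and masses are not known exactly. Their poses are not given: they have to be found in the camera images.
- nest: Fixed aluminium plate 80 x 80 x 12 mm with four steel posts of 10 mm diameter at own x, y = (+-23.3, +-23.3) mm, their tips 60 mm above the table (top 13 mm tapers to 3 mm). A 56 mm disc fits between them; on each side (own +-x, +-y) a gap of 36 mm between posts admits a finger. Origin: centre of the plate's underside, z up, x and y along its edges; yaw within 0.6 rad.
- spacer: Tall spacer: plain bright aluminium tube standing on end, 50 mm outside and 40 mm inside diameter, 18 mm high, 35 g. Origin: centre of its underside; z up its axis.
- lens: Large lens: clear pale glass disc, 50 mm diameter, flat flange 8 mm thick with a dome of 30 mm diameter rising 6 mm above the flange in the middle, 45 g. It lies dome up. Origin: centre of its flat underside; z up through the dome.
- ring: Retaining ring: flat dark steel ring, 50 mm outside and 35 mm inside diameter (a narrower hole than the spacer's), 8 mm high, 60 g; either side may be up in use, it is to stay as it lies. Origin: centre of its underside; z up.
- cap: Dust cap: black plastic disc 50 mm diameter and 6 mm thick with a round knob 22 mm in diameter and 18 mm high on top (24 mm in all), 25 g. Best taken by the knob. Origin: centre of the disc's underside; z up through the knob.
- spare_lens: Small spare lens, not used and to be left alone: same glass, only 34 mm diameter, 6 mm thick flange with a 5 mm dome. Origin: centre of its underside.
- slide_box: Closed blue plastic microscope-slide box, 85 x 50 x 31 mm, not used and to be left alone. Origin: centre of its underside; x along its length.
Mind the look-alikes: they are no part of the job. What is shaped like the spacer but orange or purple is not meant.

How it is judged (in metres and radians):
On the way, in this order (a step that is already met when the one before it is completed fails the run):
1. the spacer lies flat on the plate between the posts (horizontal distance between spacer and nest below 0.008 m and z of spacer in the frame of nest between 0.008 and 0.016 m and angle between spacer's own z axis and vertical below 0.12 rad), for 0.2 s.
2. the large lens lies flat on the spacer, dome up (all of step 1 and horizontal distance between lens and nest below 0.008 m and z of lens in the frame of nest between 0.026 and 0.034 m and angle between lens's own z axis and vertical below 0.12 rad), for 0.2 s.
3. the retaining ring lies flat on the lens (all of step 2 and horizontal distance between ring and nest below 0.008 m and z of ring in the frame of nest between 0.034 and 0.042 m and angle between ring's own z axis and vertical below 0.12 rad), for 0.2 s.
4. the dust cap lies flat on the retaining ring, knob up (all of step 3 and horizontal distance between cap and nest below 0.008 m and z of cap in the frame of nest between 0.042 and 0.05 m and angle between cap's own z axis and vertical below 0.12 rad), for 0.2 s.
At the end, for the whole second after the job is handed in: Spacer, large lens, retaining ring and cap lie in that order in the nest, each within 8 mm of its axis, within 4 mm of its height (undersides 12, 30, 38, 46 mm above the nest's underside), tilted under 0.12 rad with dome and knob up, at rest (under 20 mm/s) (all of step 4 and linear speed of each of spacer, lens, ring, cap below 0.02 m/s); the robot touches nothing.
It fails at once if the large glass lens is dropped (falls freely by more than about 10 mm: faster than 0.45 m/s while touching nothing) (linear speed of lens above 0.45 m/s and contact force between lens and anything else below 0.01 N).
It fails at once if the spare lens is moved more than 20 mm (distance of spare_lens from where it was at the start of the episode above 0.02 m).
It fails at once if the slide box is moved more than 20 mm (distance of slide_box from where it was at the start of the episode above 0.02 m).
It also fails if it takes over 106 s, if anything falls off the work surface, if the arm or the gripper's body presses on something with over 40 N, if the wrist force passes 120 N, or if a joint passes its speed limit or range.

## Working session

There is one attempt and no reset: what is moved stays moved. The work goes in short steps, Python scripts to look and compute and a tool call to move; the robot and the scene stay as the last step left them, time stands still between calls to the robot, and variables do not carry over. Pictures are saved under pics/ and viewed, about 12 in all and at most 16, crops included, and the job is handed in when it is done.

Besides the shell and the picture viewer there is one more tool, called after ">>>" by a JSON object that holds its "fn" and its "kwargs", one argument or row to a line. jog_arm: Moves the arm, as the interface text tells. Its arguments: {"type":"object","properties":{"rows":{"type":"array","items":{"type":"array"}}},"required":["rows"]}

```bash
mkdir -p pics; ls; python3 - <<'E'
from cell import bot
import cv2
s=bot.read_state(); print(s)
for n in("scene","top"):
    p=bot.snapshot(n); cv2.imwrite(f"pics/{n}0.png",p["frame"]); print(n,p["K"],p["k1"],p["R"],p["t"])
E
```

```text
pics
{'clock': 0.0, 'joint_pos': array([-82.9765434 ,  19.13252415,   2.28640579,  84.01190924,
        -0.76780535,  76.9641547 ,  -3.35077741]), 'qvel': array([-0.05805859, -0.05506951,  0.07914659,  0.06327319, -0.06975793,
        0.06091124,  0.10175014]), 'joint_torque': array([ 1.21380010e-03, -6.58547544e+01,  1.36608984e+00, -4.05575466e+01,
        1.68116286e-02,  1.25241882e-02,  8.60723013e-07]), 'tool_pos': array([0.14293065, 0.6336531 , 0.24740577]), 'eef_rot': array([[-9.75500456e-01,  2.19997280e-01, -2.39567496e-04],
       [ 2.19997377e-01,  9.75499133e-01, -1.61122883e-03],
       [-1.20768077e-04, -1.62445868e-03, -9.99998673e-01]]), 'wrist_force': array([-0.09201157,  0.48387163,  0.84672927]), 'torque': array([ 0.00586982,  0.06291714, -0.06002986]), 'gripper_width': 0.08509365517913944}
scene [[434.68962209   0.         252.29787001]
 [  0.         434.68962209 179.86016668]
 [  0.           0.           1.        ]] -0.08173060211514781 [[ 0.38053125  0.92451997 -0.02141952]
 [ 0.46362813 -0.21076728 -0.86059637]
 [-0.80015306  0.31755312 -0.508837  ]] [-0.22669754 -0.16008116  1.40494847]
top [[368.37802125   0.         256.53937053]
 [  0.         368.37802125 190.88416805]
 [  0.           0.           1.        ]] 0.0014027315063116644 [[ 0.00800294 -0.99991381 -0.01040797]
 [-0.98250897 -0.00592633 -0.18612092]
 [ 0.1860432   0.01171544 -0.98247172]] [0.04544871 0.50491597 0.70742834]
```

View pics/scene0.png

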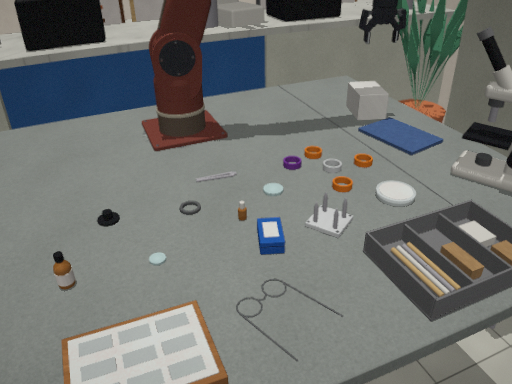

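View pics/top0.png

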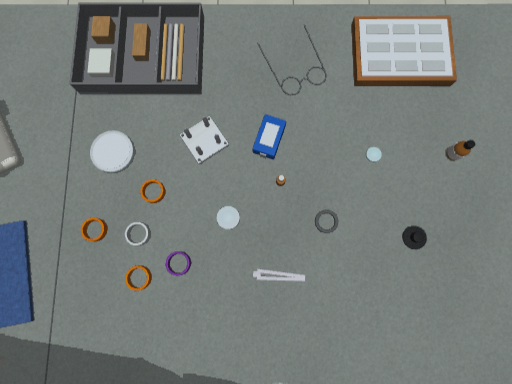

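The scene view shows the bright spacer at (332,165), the lens at (273,189), the ring at (190,207), the cap at (108,218) and the nest at (329,220). In the top view they are at (137,234), (228,218), (327,221), (415,238) and (204,140). Next I enlarge the nest and parts in the top view.

```bash
cat > h.py <<'E'
import numpy as np, cv2
from cell import bot
def ray(p,uv):
    x=cv2.undistortPoints(np.array([[uv]],float),p["K"],np.array([p["k1"],0,0,0.]))[0,0]
    return np.array([x[0],x[1],1.])
def wpose(s,p):
    "camera-to-world R,c for the wrist camera"
    H=np.array(p["hand_eye"]); R=np.array(s["eef_rot"])
    return R@H[:3,:3], R@H[:3,3]+s["tool_pos"]
def world(p,uv,z,s=None):
    if s is None: Rc=p["R"].T; c=-Rc@p["t"]
    else: Rc,c=wpose(s,p)
    d=Rc@ray(p,uv); return c+d*(z-c[2])/d[2]
def proj(p,X,s=None):
    if s is None: R,t=p["R"],p["t"]
    else:
        Rc,c=wpose(s,p); R=Rc.T; t=-R@c
    r=cv2.projectPoints(np.array(X,float).reshape(-1,3),cv2.Rodrigues(R)[0],np.array(t,float),p["K"],np.array([p["k1"],0,0,0.]))[0]
    return r[:,0]
E
python3 - <<'E'
from h import *
p=bot.snapshot("top")
for n,uv,z in [("spacer",(137,234),.018),("lens",(228,218),.008),("ring",(326.5,221),.008),("cap",(414.5,238),.006),("nest",(204,140),.012),("box",(269,137),.031),("spare",(374,154),.006)]:
    w=world(p,uv,z); print(n,w.round(4),np.hypot(*w[:2]).round(3))
f=p["frame"]
a=cv2.resize(f[105:175,170:240],None,fx=8,fy=8,interpolation=cv2.INTER_CUBIC)
cv2.imwrite("pics/c1.png",a)
E
```

```text
spacer [0.4169 0.2987 0.018 ] 0.513
lens [0.4529 0.1098 0.008 ] 0.466
ring [ 0.4479 -0.0995  0.008 ] 0.459
cap [ 0.4136 -0.2836  0.006 ] 0.502
nest [0.625  0.1664 0.012 ] 0.647
box [0.6261 0.0233 0.031 ] 0.626
spare [ 0.5966 -0.2081  0.006 ] 0.632
```

View pics/c1.png

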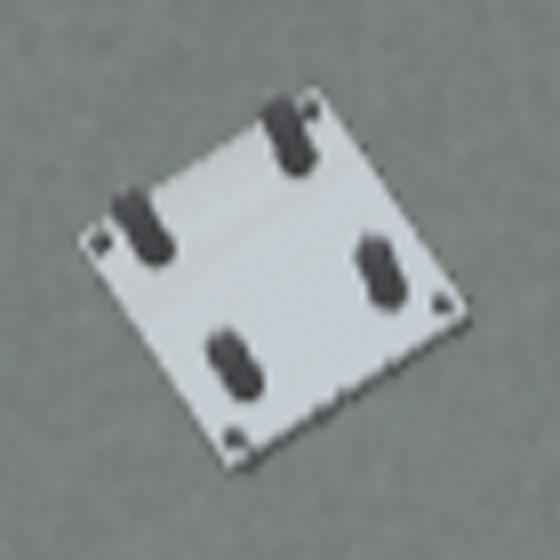

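The crop shows the plate corners at (82,240), (318,90), (468,308) and (232,460), with the posts leaning outward. From these I compute the nest centre and yaw, then the rows to get above the spacer.

```bash
cat >> h.py <<'E'
def plan(target,ang=None,n=None,s=None):
    "print tool-frame shift to target with tool y at world angle ang (deg): turn first then shift"
    s=s or bot.read_state(); R=np.array(s["eef_rot"])
    a=np.degrees(np.arctan2(R[1,1],R[0,1])); ang=a if ang is None else ang
    d=R.T@(np.array(target)-s["tool_pos"])
    turn=np.radians(a-ang)
    A=np.radians(ang); Y=np.array([np.cos(A),np.sin(A),0]);Z=np.array([0,0,-1.]);R2=np.c_[np.cross(Y,Z),Y,Z]
    print("pos",s["tool_pos"].round(4),"ang",a.round(2),"turn",turn.round(4),"shift now",d.round(4),"shift after turn",(R2.T@(np.array(target)-s["tool_pos"])).round(4),
      "w",round(s["gripper_width"],4),"F",s["wrist_force"].round(1),"t",round(s["clock"],2))
E
python3 - <<'E'
from h import *
p=bot.snapshot("top")
P=[world(p,(170+u/8-.44,105+v/8-.44),.012)[:2] for u,v in [(82,240),(318,90),(468,308),(232,460)]]
P=np.array(P); print(P.round(4),P.mean(0).round(4))
for i in range(4):
    d=P[(i+1)%4]-P[i]; print(np.linalg.norm(d).round(4),np.degrees(np.arctan2(d[1],d[0])).round(1))
print(world(p,(136.5,233.5),.018))
plan([.417,.299,.2],32.5)
E
```

```text
[[0.6374 0.2206]
 [0.6817 0.1565]
 [0.6182 0.1131]
 [0.5746 0.1766]] [0.628  0.1667]
0.0779 -55.4
0.0768 -145.6
0.077 124.5
0.0766 35.0
[0.41791964 0.29982961 0.018     ]
pos [0.143  0.6338 0.2478] ang 77.29 turn 0.7817 shift now [-0.341  -0.2663  0.0481] shift after turn [-0.4296  0.0512  0.0478] w 0.0849 F [ 0. -1. -0.] t 0.2
```

>>> {"fn": "jog_arm", "kwargs": {
  "rows": [
    [[0,0,0],0.149,-0.4],
    [[0,0,0],0.149,-0.4],
    [[0,0,0],0.149,-0.4],
    [[0,0,0],0.149,-0.4],
    [[0,0,0],0.149,-0.4],
    [[-0.04,0.004,0.005],0,-0.4],
    [[-0.04,0.004,0.005],0,-0.4],
    [[-0.04,0.004,0.005],0,-0.4],
    [[-0.04,0.004,0.005],0,-0.4],
    [[-0.04,0.004,0.005],0,-0.4],
    [[-0.04,0.004,0.005],0,-0.4],
    [[-0.04,0.004,0.005],0,-0.4]
  ]
}}

```text
clock: 1.4
tool_pos: [0.3259, 0.418, 0.2131]
eef_rot: [[-0.568, 0.823, -0.0], [0.823, 0.568, 0.0], [0.0, 0.0, -1.0]]
wrist_force: [0.3, 0.6, 0.6]
gripper_width: 0.0599
```

>>> {"fn": "jog_arm", "kwargs": {
  "rows": [
    [[-0.04,0.004,0.005],0,-0.4],
    [[-0.04,0.004,0.005],0,-0.4],
    [[-0.04,0,0.005],0,-0.4],
    [[-0.02,0,0],0,-0.4],
    [[0,0,0],0,-0.4]
  ]
}}

```text
clock: 1.9
tool_pos: [0.4131, 0.3055, 0.1983]
eef_rot: [[-0.563, 0.826, 0.0], [0.826, 0.563, -0.001], [-0.001, -0.0, -1.0]]
wrist_force: [-0.2, 0.1, 0.7]
gripper_width: 0.0598
```

```bash
cat > look.py <<'E'
import sys
from h import *
s=bot.read_state(); p=bot.snapshot("wrist"); np.save("pics/"+sys.argv[1]+".npy",np.array([s,p],dtype=object),allow_pickle=True)
cv2.imwrite("pics/"+sys.argv[1]+".png",p["frame"])
print(np.round(p["hand_eye"],4).tolist(),p["K"][0],p["K"][1],p["k1"])
E
python3 look.py w1; python3 - <<'E'
from h import *
plan([.418,.2997,.05],34.5)
E
```

```text
[[0.0004, -0.9482, -0.3177, 0.0815], [1.0, 0.0005, -0.0003, -0.0001], [0.0004, -0.3177, 0.9482, -0.1254], [0.0, 0.0, 0.0, 1.0]] [304.42717327   0.         256.58719153] [  0.         304.42717327 191.96117787] -0.0287921340207171
pos [0.4119 0.3076 0.1984] ang 34.43 turn -0.0011 shift now [-0.01    0.0006  0.1484] shift after turn [-0.01    0.0006  0.1484] w 0.0596 F [-0.6  1.1 -0.1] t 1.95
```

View pics/w1.png

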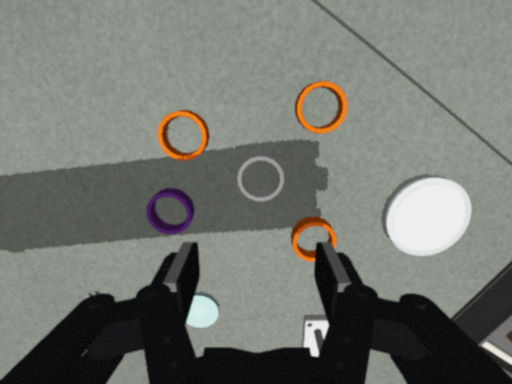

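The wrist view shows the spacer in the arm's shadow at (261,179), with orange and purple look-alikes around it. It spans columns 238–284.

```bash
python3 - <<'E'
from h import *
s,p=np.load("pics/w1.npy",allow_pickle=True)
w=world(p,(261,179),.018,s); print(w, [np.linalg.norm(world(p,a,.018,s)-world(p,b,.018,s)).round(4) for a,b in [((238,179),(284,179)),((261,156),(261,202))]])
print("lens",world(p,(201,311),.008,s))
plan([*w[:2],.05],34.5)
E
```

```text
[0.42052648 0.30243275 0.018     ] [np.float64(0.048), np.float64(0.05)]
lens [0.45819988 0.11413513 0.008     ]
pos [0.4119 0.3076 0.1984] ang 34.43 turn -0.0011 shift now [-0.0091  0.0042  0.1484] shift after turn [-0.0091  0.0042  0.1484] w 0.0596 F [-0.6  1.1 -0.1] t 1.95
```

>>> {"fn": "jog_arm", "kwargs": {
  "rows": [
    [[-0.009,0.002,0.04],0,-0.4],
    [[0,0,0.04],0,-0.4],
    [[0,0,0.02],0,-0.4],
    [[0,0,0],0,-0.4],
    [[0,0,0],0,-0.4]
  ]
}}

```text
clock: 2.45
tool_pos: [0.4176, 0.3035, 0.0988]
eef_rot: [[-0.569, 0.822, -0.0], [0.822, 0.569, -0.0], [-0.0, -0.0, -1.0]]
wrist_force: [-0.1, -0.1, -0.2]
gripper_width: 0.0599
```

```bash
python3 look.py w2; python3 - <<'E'
from h import *
s,p=np.load("pics/w2.npy",allow_pickle=True)
print(s["tool_pos"]); g=cv2.cvtColor(p["frame"],cv2.COLOR_BGR2GRAY)
print(proj(p,[[.4205,.3024,.018],[.418,.2997,.018]],s))
E
```

```text
[[0.0004, -0.9482, -0.3177, 0.0815], [1.0, 0.0005, -0.0003, -0.0001], [0.0004, -0.3177, 0.9482, -0.1254], [0.0, 0.0, 0.0, 1.0]] [304.42717327   0.         256.58719153] [  0.         304.42717327 191.96117787] -0.0287921340207171
[0.41757642 0.30348692 0.09882213]
[[259.27667159 211.46926922]
 [254.35815536 212.47859283]]
```

View pics/w2.png

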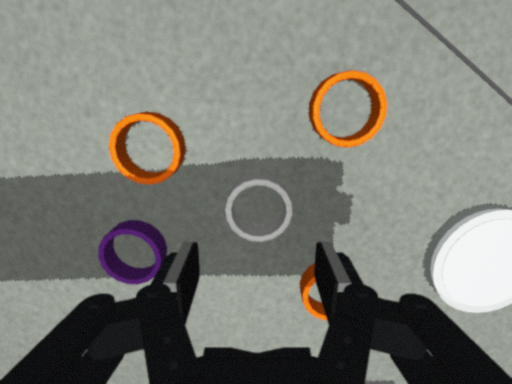

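The spacer centre is at (259,210.5). That matches the wrist-based estimate of (0.4205, 0.3024), so I go down.

>>> {"fn": "jog_arm", "kwargs": {
  "rows": [
    [[-0.0025,0.002,0.03],0,-0.4],
    [[0,0,0.03],0,-0.4],
    [[0,0,0.02],0,-0.4],
    [[0,0,0],0,-0.4],
    [[0,0,0],0,0.2],
    [[0,0,0],0,0.3],
    [[0,0,0],0,0.3],
    [[0,0,0],0,0.3],
    [[0,0,0],0,0.3]
  ]
}}

```text
clock: 3.4
tool_pos: [0.4219, 0.3027, 0.0201]
eef_rot: [[-0.568, 0.823, 0.002], [0.823, 0.568, 0.002], [0.001, 0.003, -1.0]]
wrist_force: [-0.2, 0.7, 8.9]
gripper_width: 0.0472
```

>>> {"fn": "jog_arm", "kwargs": {
  "rows": [
    [[0,0,-0.01],0,0.3],
    [[0,0,-0.03],0,0.3],
    [[0,0,-0.04],0,0.3],
    [[0,0,-0.04],0,0.3],
    [[0,0,0],0,0.3]
  ]
}}

```text
clock: 3.9
tool_pos: [0.4237, 0.3035, 0.1446]
eef_rot: [[-0.567, 0.823, 0.006], [0.823, 0.567, 0.007], [0.002, 0.009, -1.0]]
wrist_force: [0.1, 0.2, -0.4]
gripper_width: 0.047
```

```bash
python3 look.py w3; python3 - <<'E'
from h import *
plan([.628,.1667,.14],34.5)
E
```

```text
[[0.0004, -0.9482, -0.3177, 0.0815], [1.0, 0.0005, -0.0003, -0.0001], [0.0004, -0.3177, 0.9482, -0.1254], [0.0, 0.0, 0.0, 1.0]] [304.42717327   0.         256.58719153] [  0.         304.42717327 191.96117787] -0.0287921340207171
pos [0.4225 0.3028 0.1419] ang 34.6 turn 0.0017 shift now [-0.2288  0.0919  0.0021] shift after turn [-0.2286  0.0923  0.0019] w 0.047 F [-0.6  0.4 -1.1] t 3.95
```

View pics/w3.png

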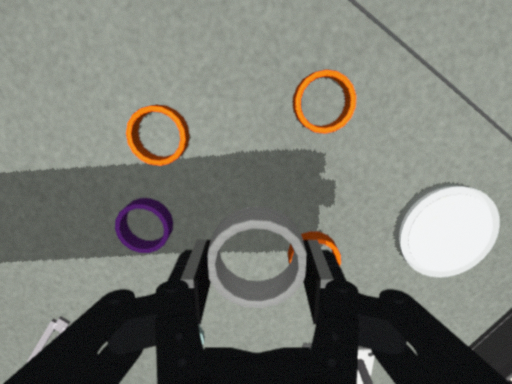

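The spacer is held between the pads; its rim spans columns 208–306. I carry it to a point where the nest comes into the wrist view.

>>> {"fn": "jog_arm", "kwargs": {
  "rows": [
    [[-0.037,0.0115,-0.004],0,0.3],
    [[-0.037,0.0115,-0.004],0,0.3],
    [[-0.037,0.0115,-0.004],0,0.3],
    [[-0.037,0.0115,-0.004],0,0.3],
    [[-0.037,0.0115,-0.004],0,0.3],
    [[-0.037,0.0115,-0.004],0,0.3],
    [[-0.037,0.0115,-0.004],0,0.3],
    [[-0.037,0.0115,-0.004],0,0.3],
    [[0,0,0],0,0.3],
    [[0,0,0],0,0.3]
  ]
}}

```text
clock: 4.95
tool_pos: [0.6647, 0.1089, 0.1692]
eef_rot: [[-0.566, 0.824, -0.002], [0.824, 0.566, -0.001], [0.0, -0.002, -1.0]]
wrist_force: [-0.3, -0.4, 0.4]
gripper_width: 0.0472
```

```bash
python3 look.py w4; python3 - <<'E'
from h import *
s,p=np.load("pics/w4.npy",allow_pickle=True)
plan([.628,.1667,.14],34.5)
print(proj(p,[[.628,.1667,.012]],s))
R=s["eef_rot"];T=s["tool_pos"]
f=p["frame"].copy(); th=np.linspace(0,2*np.pi,60)
for z in(-.002,.003):
  c=proj(p,[T+R@[.025*np.cos(a),.025*np.sin(a),z] for a in th],s)
  cv2.polylines(f,[c.round().astype(int)],True,(0,0,255) if z<0 else (0,255,0),1)
a=cv2.resize(f,None,fx=1.5,fy=1.5,interpolation=cv2.INTER_CUBIC)
cv2.imwrite("pics/w4b.png",a)
E
```

```text
[[0.0004, -0.9482, -0.3177, 0.0815], [1.0, 0.0005, -0.0003, -0.0001], [0.0004, -0.3177, 0.9482, -0.1254], [0.0, 0.0, 0.0, 1.0]] [304.42717327   0.         256.58719153] [  0.         304.42717327 191.96117787] -0.0287921340207171
pos [0.6641 0.1104 0.1693] ang 34.59 turn 0.0017 shift now [0.0668 0.0023 0.0293] shift after turn [0.0668 0.0022 0.0293] w 0.047 F [ 0.3  1.1 -0.8] t 5.0
[[259.95625163 105.72257113]]
```

View pics/w4b.png

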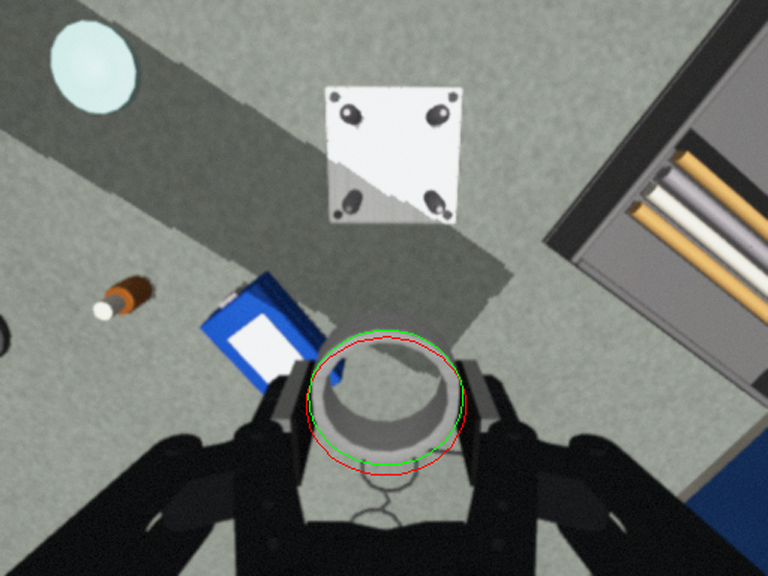

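The nest corners (at 1.5x) are (326,87), (462,88), (456,223) and (330,223). The held rim matches the green circle, so it is centred.

```bash
python3 - <<'E'
from h import *
s,p=np.load("pics/w4.npy",allow_pickle=True)
P=np.array([world(p,(u/1.5-.17,v/1.5-.17),.012,s)[:2] for u,v in [(326,87),(462,88),(456,223),(330,223)]])
print(P.round(4),P.mean(0).round(4))
for i in range(4):
    d=P[(i+1)%4]-P[i]; print(np.linalg.norm(d).round(4),np.degrees(np.arctan2(d[1],d[0])).round(1))
# post tips
T=np.array([world(p,(u/1.5-.17,v/1.5-.17),.060,s)[:2] for u,v in [(347,111),(443,111),(440,210),(350,210)]]); print(T.mean(0))
print("lens",world(p,(93/1.5,67/1.5),.008,s))
c=P.mean(0); plan([*c,.12],34.5)
E
```

```text
[[0.5751 0.1787]
 [0.6395 0.2223]
 [0.6838 0.1582]
 [0.6191 0.1137]] [0.6293 0.1682]
0.0778 34.1
0.0779 -55.3
0.0786 -145.5
0.0785 124.1
[0.62923363 0.16843178]
lens [0.45646408 0.11207955 0.008     ]
pos [0.6641 0.1104 0.1693] ang 34.59 turn 0.0017 shift now [0.0673 0.0043 0.0493] shift after turn [0.0673 0.0041 0.0493] w 0.047 F [ 0.3  1.1 -0.8] t 5.0
```

>>> {"fn": "jog_arm", "kwargs": {
  "rows": [
    [[0.035,0.002,0.02],0.004,0.3],
    [[0.032,0.002,0.02],0,0.3],
    [[0,0,0.01],0,0.3],
    [[0,0,0],0,0.3],
    [[0,0,0],0,0.3]
  ]
}}

```text
clock: 5.5
tool_pos: [0.63, 0.1676, 0.1207]
eef_rot: [[-0.565, 0.825, 0.0], [0.825, 0.565, -0.0], [-0.0, -0.0, -1.0]]
wrist_force: [0.6, -0.8, -0.1]
gripper_width: 0.0476
```

```bash
python3 look.py w5; python3 - <<'E'
from h import *
s,p=np.load("pics/w5.npy",allow_pickle=True)
plan([.6293,.1682,.034],34.3)
f=p["frame"].copy(); A=np.radians(34.3);M=np.array([[np.cos(A),-np.sin(A)],[np.sin(A),np.cos(A)]])
for q in [(1,1),(1,-1),(-1,1),(-1,-1)]:
    c=M@(.0233*np.array(q))+[.6293,.1682]; print(proj(p,[[*c,.06],[*c,.012]],s).round(0).tolist())
    for u in proj(p,[[*c,.06]],s): cv2.drawMarker(f,tuple(int(v) for v in u.round()),(0,0,255),0,7)
cv2.imwrite("pics/w5b.png",cv2.resize(f[130:384,120:400],None,fx=2.2,fy=2.2,interpolation=cv2.INTER_CUBIC))
E
```

```text
[[0.0004, -0.9482, -0.3177, 0.0815], [1.0, 0.0005, -0.0003, -0.0001], [0.0004, -0.3177, 0.9482, -0.1254], [0.0, 0.0, 0.0, 1.0]] [304.42717327   0.         256.58719153] [  0.         304.42717327 191.96117787] -0.0287921340207171
pos [0.6305 0.1671 0.1212] ang 34.34 turn 0.0008 shift now [ 0.0016 -0.0005  0.0872] shift after turn [ 0.0016 -0.0004  0.0872] w 0.0471 F [ 0.2 -0.4 -0.5] t 5.55
[[293.0, 185.0], [286.0, 167.0]]
[[290.0, 249.0], [284.0, 221.0]]
[[220.0, 185.0], [227.0, 167.0]]
[[223.0, 249.0], [229.0, 221.0]]
```

View pics/w5b.png

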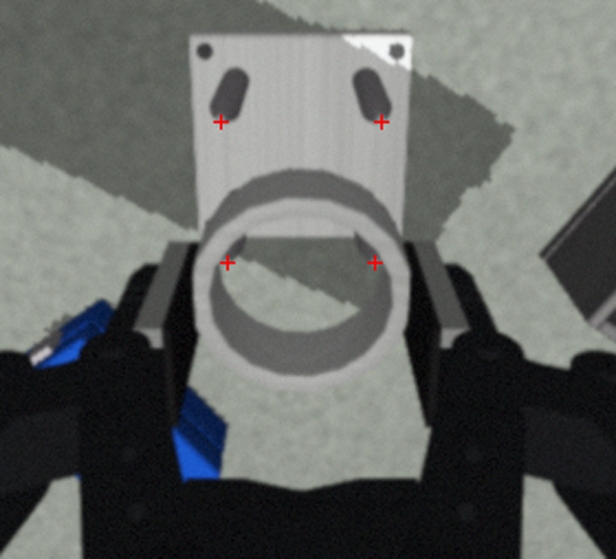

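The predicted post tips (crosses) fall on the rear posts within about 1 mm. I lower with a +2 mm correction in x.

>>> {"fn": "jog_arm", "kwargs": {
  "rows": [
    [[0.002,0,0.02],0,0.3],
    [[0,0,0.02],0,0.3],
    [[0,0,0.02],0,0.3],
    [[0,0,0.015],0,0.3],
    [[0,0,0.008],0,0.3],
    [[0,0,0.002],0,0.3],
    [[0,0,0],0,0.3],
    [[0,0,0],0,0.3]
  ]
}}

```text
clock: 6.35
tool_pos: [0.6297, 0.1694, 0.0363]
eef_rot: [[-0.565, 0.825, 0.001], [0.825, 0.565, 0.0], [-0.0, 0.001, -1.0]]
wrist_force: [-0.7, 0.4, 0.5]
gripper_width: 0.047
```

>>> {"fn": "jog_arm", "kwargs": {
  "rows": [
    [[0,0,0.0015],0,0.3],
    [[0,0,0.001],0,0.3],
    [[0,0,0.001],0,0.3],
    [[0,0,0],0,0.3],
    [[0,0,0],0,0.3]
  ]
}}

```text
clock: 6.85
tool_pos: [0.6291, 0.1694, 0.0322]
eef_rot: [[-0.565, 0.825, 0.0], [0.825, 0.565, 0.0], [0.0, 0.0, -1.0]]
wrist_force: [-1.9, 0.3, 3.2]
gripper_width: 0.0471
```

>>> {"fn": "jog_arm", "kwargs": {
  "rows": [
    [[0,0,0],0,0.1],
    [[0,0,0],0,-0.3],
    [[0,0,0],0,-0.4],
    [[0,0,-0.01],0,-0.4],
    [[0,0,-0.03],0,-0.4],
    [[0,0,-0.045],0,-0.4],
    [[0,0,-0.03],0,-0.4],
    [[0.0125,-0.0435,0.01],0,-0.4],
    [[0.0125,-0.0435,0.01],0,-0.4],
    [[0.0125,-0.0435,0.01],0,-0.4],
    [[0.0125,-0.0435,0.01],0,-0.4],
    [[0,0,0.01],0,-0.4]
  ]
}}

```text
clock: 8.05
tool_pos: [0.4514, 0.1103, 0.0959]
eef_rot: [[-0.564, 0.826, -0.005], [0.826, 0.564, 0.001], [0.004, -0.003, -1.0]]
wrist_force: [0.5, 0.8, -0.3]
gripper_width: 0.0597
```

>>> {"fn": "jog_arm", "kwargs": {
  "rows": [
    [[0,0,0],0,-0.4],
    [[0,0,0],0,-0.4]
  ]
}}

```text
clock: 8.25
tool_pos: [0.4584, 0.1128, 0.0978]
eef_rot: [[-0.565, 0.825, 0.002], [0.825, 0.565, 0.0], [-0.001, 0.002, -1.0]]
wrist_force: [0.1, -0.2, 0.4]
gripper_width: 0.0601
```

```bash
python3 look.py w6; python3 - <<'E'
from h import *
s,p=np.load("pics/w6.npy",allow_pickle=True)
plan([.4565,.1122,.02],34.4)
f=p["frame"].copy(); th=np.linspace(0,2*np.pi,60)
c=proj(p,[[.4565+.025*np.cos(a),.1122+.025*np.sin(a),.008] for a in th],s)
print(c.mean(0))
cv2.polylines(f,[c.round().astype(int)],True,(0,0,255),1)
cv2.imwrite("pics/w6b.png",np.hstack([f[100:300,150:370],bot.snapshot("scene")["frame"][130:330,230:450]]).repeat(2,0).repeat(2,1)[:, :800])
E
```

```text
[[0.0004, -0.9482, -0.3177, 0.0815], [1.0, 0.0005, -0.0003, -0.0001], [0.0004, -0.3177, 0.9482, -0.1254], [0.0, 0.0, 0.0, 1.0]] [304.42717327   0.         256.58719153] [  0.         304.42717327 191.96117787] -0.0287921340207171
pos [0.4587 0.1128 0.0978] ang 34.37 turn -0.0005 shift now [ 0.0009 -0.0023  0.0778] shift after turn [ 0.0008 -0.0022  0.0778] w 0.0602 F [ 0.8 -0.1  0.1] t 8.3
[254.5175229  202.77764615]
```

View pics/w6b.png

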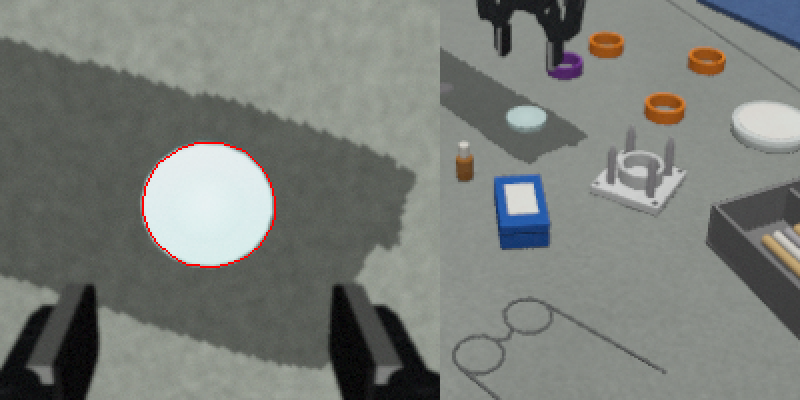

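The spacer sits in the nest (right half), and the lens matches the predicted circle exactly. Now I go down for the lens.

>>> {"fn": "jog_arm", "kwargs": {
  "rows": [
    [[0.001,-0.002,0.03],0,-0.4],
    [[0,0,0.03],0,-0.4],
    [[0,0,0.015],0,-0.4],
    [[0,0,0.003],0,-0.4],
    [[0,0,0],0,-0.3],
    [[0,0,0],0,-0.1],
    [[0,0,0],0,0.2],
    [[0,0,0],0,0.3],
    [[0,0,0],0,0.3],
    [[0,0,0],0,0.3]
  ]
}}

```text
clock: 9.35
tool_pos: [0.456, 0.1122, 0.0203]
eef_rot: [[-0.564, 0.825, 0.002], [0.825, 0.564, 0.001], [-0.0, 0.002, -1.0]]
wrist_force: [-1.6, -1.9, 5.3]
gripper_width: 0.0454
```

>>> {"fn": "jog_arm", "kwargs": {
  "rows": [
    [[0,0,-0.003],0,0.3],
    [[0,0,-0.003],0,0.3],
    [[0,0,0],0,0.3]
  ]
}}

```text
clock: 9.65
tool_pos: [0.4556, 0.1124, 0.0257]
eef_rot: [[-0.565, 0.825, 0.001], [0.825, 0.565, 0.001], [-0.0, 0.002, -1.0]]
wrist_force: [0.4, -0.2, -0.4]
gripper_width: 0.0457
```

```bash
python3 look.py w7; python3 - <<'E'
from h import *
s,p=np.load("pics/w7.npy",allow_pickle=True)
cv2.imwrite("pics/w7b.png",np.hstack([p["frame"][150:350,150:370],bot.snapshot("scene")["frame"][130:230,220:330].repeat(2,0).repeat(2,1)]).repeat(2,0).repeat(2,1)[:, :800])
E
```

```text
[[0.0004, -0.9482, -0.3177, 0.0815], [1.0, 0.0005, -0.0003, -0.0001], [0.0004, -0.3177, 0.9482, -0.1254], [0.0, 0.0, 0.0, 1.0]] [304.42717327   0.         256.58719153] [  0.         304.42717327 191.96117787] -0.0287921340207171
```

View pics/w7b.png

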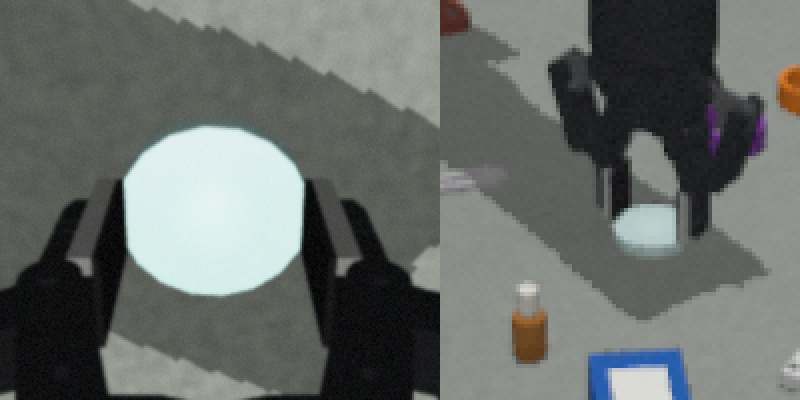

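The lens is lifted and held level. I carry it to the nest.

>>> {"fn": "jog_arm", "kwargs": {
  "rows": [
    [[0,0,-0.01],0,0.3],
    [[0,0,-0.025],0,0.3],
    [[0,0,-0.035],0,0.3],
    [[0,0.005,-0.025],0,0.3],
    [[-0.006,0.02,-0.015],0,0.3],
    [[-0.008,0.03,0],0,0.3],
    [[-0.01,0.035,0],0,0.3],
    [[-0.01,0.035,0],0,0.3],
    [[-0.01,0.03,0],0,0.3],
    [[-0.007,0.015,0],0,0.3],
    [[0,0.005,0],0,0.3],
    [[0,0,0],0,0.3]
  ]
}}

```text
clock: 10.95
tool_pos: [0.6281, 0.1688, 0.1348]
eef_rot: [[-0.565, 0.825, -0.0], [0.825, 0.565, -0.001], [-0.0, -0.001, -1.0]]
wrist_force: [-0.3, 0.3, 0.0]
gripper_width: 0.0451
```

>>> {"fn": "jog_arm", "kwargs": {
  "rows": [
    [[0,0,0.01],0,0.3],
    [[0,0,0.01],0,0.3],
    [[0,0,0],0,0.3],
    [[0,0,0],0,0.3]
  ]
}}

```text
clock: 11.35
tool_pos: [0.6275, 0.1687, 0.1144]
eef_rot: [[-0.565, 0.825, -0.001], [0.825, 0.565, -0.0], [0.0, -0.001, -1.0]]
wrist_force: [-0.4, 0.2, -0.2]
gripper_width: 0.0452
```

```bash
python3 - <<'E'
from h import *
plan([.6293,.169,.051],34.3)
E
```

```text
pos [0.6275 0.1687 0.1144] ang 34.38 turn 0.0013 shift now [-0.0008  0.0017  0.0634] shift after turn [-0.0007  0.0017  0.0634] w 0.0452 F [-0.4  0.2 -0.2] t 11.35
```

>>> {"fn": "jog_arm", "kwargs": {
  "rows": [
    [[-0.001,0.0015,0.015],0,0.3],
    [[0,0,0.015],0,0.3],
    [[0,0,0.015],0,0.3],
    [[0,0,0.01],0,0.3],
    [[0,0,0.005],0,0.3],
    [[0,0,0],0,0.3],
    [[0,0,0],0,0.3]
  ]
}}

```text
clock: 12.05
tool_pos: [0.6303, 0.1688, 0.0551]
eef_rot: [[-0.565, 0.825, 0.0], [0.825, 0.565, -0.0], [-0.0, 0.0, -1.0]]
wrist_force: [-0.1, 0.4, -1.2]
gripper_width: 0.0451
```

>>> {"fn": "jog_arm", "kwargs": {
  "rows": [
    [[0,0,0.0015],0,0.3],
    [[0,0,0.0015],0,0.3],
    [[0,0,0],0,0.3],
    [[0,0,0],0,0.3]
  ]
}}

```text
clock: 12.45
tool_pos: [0.63, 0.1688, 0.052]
eef_rot: [[-0.565, 0.825, 0.0], [0.825, 0.565, 0.0], [-0.0, 0.0, -1.0]]
wrist_force: [0.3, -0.4, 0.5]
gripper_width: 0.0453
```

>>> {"fn": "jog_arm", "kwargs": {
  "rows": [
    [[0,0,0.001],0,0.3],
    [[0,0,0.001],0,0.3],
    [[0,0,0],0,0.3],
    [[0,0,0],0,0.3]
  ]
}}

```text
clock: 12.85
tool_pos: [0.6301, 0.1689, 0.0504]
eef_rot: [[-0.565, 0.825, 0.0], [0.825, 0.565, 0.0], [0.0, 0.0, -1.0]]
wrist_force: [-2.0, -0.7, 4.9]
gripper_width: 0.0456
```

>>> {"fn": "jog_arm", "kwargs": {
  "rows": [
    [[0,0,0],0,0.1],
    [[0,0,0],0,-0.1],
    [[0,0,0],0,-0.3],
    [[0,0,0],0,-0.4],
    [[0,0,-0.01],0,-0.4],
    [[0,0,-0.03],0,-0.4],
    [[0,0,-0.035],0,-0.4],
    [[-0.0148,-0.0372,-0.01],0,-0.4],
    [[-0.0148,-0.0372,0],0,-0.4],
    [[-0.0148,-0.0372,0],0,-0.4],
    [[-0.0148,-0.0372,0],0,-0.4],
    [[-0.0148,-0.0372,0],0,-0.4]
  ]
}}

```text
clock: 14.05
tool_pos: [0.5174, 0.0014, 0.1355]
eef_rot: [[-0.564, 0.825, 0.001], [0.825, 0.564, 0.0], [-0.0, 0.001, -1.0]]
wrist_force: [0.1, -1.7, -0.6]
gripper_width: 0.0598
```

>>> {"fn": "jog_arm", "kwargs": {
  "rows": [
    [[-0.0148,-0.0372,0.01],0,-0.4],
    [[-0.0148,-0.0372,0.01],0,-0.4],
    [[-0.0148,-0.0372,0.01],0,-0.4],
    [[0,0,0],0,-0.4],
    [[0,0,0],0,-0.4],
    [[0,0,0],0,-0.4]
  ]
}}

```text
clock: 14.65
tool_pos: [0.4522, -0.0962, 0.1055]
eef_rot: [[-0.565, 0.825, 0.001], [0.825, 0.565, 0.0], [-0.0, 0.001, -1.0]]
wrist_force: [0.5, 0.5, 0.6]
gripper_width: 0.0599
```

```bash
python3 look.py w8; python3 - <<'E'
from h import *
s,p=np.load("pics/w8.npy",allow_pickle=True)
plan([.4515,-.0972,.02],34.4)
f=p["frame"].copy(); th=np.linspace(0,2*np.pi,60)
c=proj(p,[[.4515+.025*np.cos(a),-.0972+.025*np.sin(a),.008] for a in th],s)
print(c.mean(0))
cv2.polylines(f,[c.round().astype(int)],True,(0,0,255),1)
cv2.imwrite("pics/w8b.png",np.hstack([f[100:300,150:370],bot.snapshot("scene")["frame"][180:280,280:390].repeat(2,0).repeat(2,1)]).repeat(2,0).repeat(2,1)[:, :800])
E
```

```text
[[0.0004, -0.9482, -0.3177, 0.0815], [1.0, 0.0005, -0.0003, -0.0001], [0.0004, -0.3177, 0.9482, -0.1254], [0.0, 0.0, 0.0, 1.0]] [304.42717327   0.         256.58719153] [  0.         304.42717327 191.96117787] -0.0287921340207171
pos [ 0.4523 -0.096   0.1054] ang 34.46 turn 0.0011 shift now [-0.0005 -0.0014  0.0854] shift after turn [-0.0005 -0.0013  0.0854] w 0.0598 F [0.7 0.5 1.1] t 14.7
[255.62599543 200.57294541]
```

View pics/w8b.png

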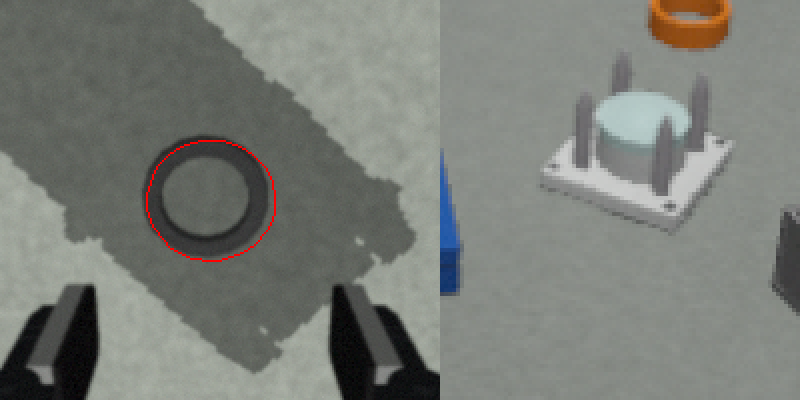

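The lens lies flat on the spacer. The ring's centre is about 2 px left of and 2 px above the predicted circle, so I correct by +1.5 and −3 mm.

>>> {"fn": "jog_arm", "kwargs": {
  "rows": [
    [[0.0015,-0.003,0.035],0,-0.4],
    [[0,0,0.03],0,-0.4],
    [[0,0,0.015],0,-0.4],
    [[0,0,0.005],0,-0.4],
    [[0,0,0],0,-0.4],
    [[0,0,0],0,-0.1],
    [[0,0,0],0,0.2],
    [[0,0,0],0,0.3],
    [[0,0,0],0,0.3],
    [[0,0,0],0,0.3]
  ]
}}

```text
clock: 15.75
tool_pos: [0.4487, -0.0973, 0.0214]
eef_rot: [[-0.565, 0.825, 0.002], [0.825, 0.565, 0.001], [0.0, 0.002, -1.0]]
wrist_force: [-4.5, 0.2, 11.1]
gripper_width: 0.0443
```

>>> {"fn": "jog_arm", "kwargs": {
  "rows": [
    [[0,0,-0.005],0,0.3],
    [[0,0,-0.015],0,0.3],
    [[0,0,-0.03],0,0.3],
    [[0,0,-0.035],0,0.3],
    [[0,0,-0.03],0,0.3],
    [[0,0,0],0,0.3],
    [[0,0,0],0,0.3]
  ]
}}

```text
clock: 16.45
tool_pos: [0.4486, -0.0971, 0.1358]
eef_rot: [[-0.565, 0.825, 0.003], [0.825, 0.565, 0.001], [-0.001, 0.003, -1.0]]
wrist_force: [0.1, 0.3, -0.6]
gripper_width: 0.0437
```

```bash
python3 look.py w9; python3 - <<'E'
from h import *
s,p=np.load("pics/w9.npy",allow_pickle=True)
plan([.6295,.169,.135],34.3)
R=s["eef_rot"];T=s["tool_pos"]
f=p["frame"].copy(); th=np.linspace(0,2*np.pi,60)
c=proj(p,[T+R@[.025*np.cos(a),.025*np.sin(a),.012] for a in th],s)
cv2.polylines(f,[c.round().astype(int)],True,(0,0,255),1)
cv2.imwrite("pics/w9b.png",f[150:350,150:370].repeat(3,0).repeat(3,1))
E
```

```text
[[0.0004, -0.9482, -0.3177, 0.0815], [1.0, 0.0005, -0.0003, -0.0001], [0.0004, -0.3177, 0.9482, -0.1254], [0.0, 0.0, 0.0, 1.0]] [304.42717327   0.         256.58719153] [  0.         304.42717327 191.96117787] -0.0287921340207171
pos [ 0.4478 -0.0972  0.1348] ang 34.39 turn 0.0016 shift now [1.170e-01 3.002e-01 1.000e-04] shift after turn [ 1.175e-01  3.001e-01 -2.000e-04] w 0.0443 F [-1.1 -0.1 -0.9] t 16.5
```

View pics/w9b.png

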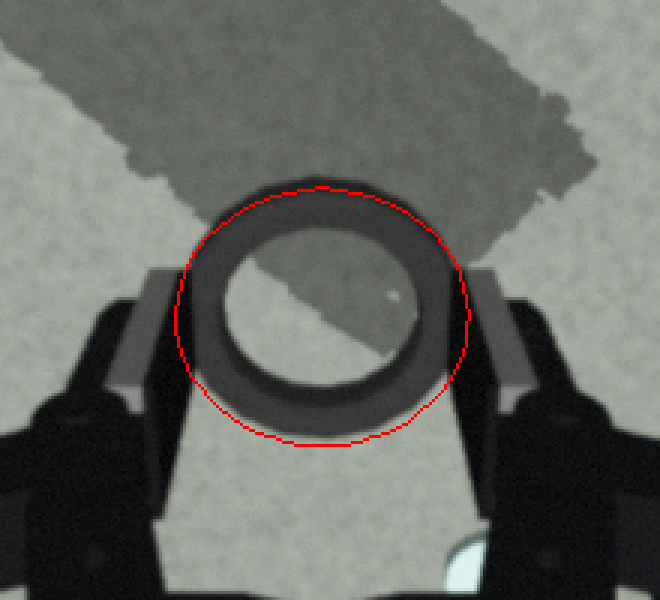

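The ring is held level, about 1 mm ahead of centre in x. I carry it over.

>>> {"fn": "jog_arm", "kwargs": {
  "rows": [
    [[0.007,0.018,0],0,0.3],
    [[0.0145,0.0375,0],0,0.3],
    [[0.0145,0.0375,0],0,0.3],
    [[0.0145,0.0375,0],0,0.3],
    [[0.0145,0.0375,0],0,0.3],
    [[0.0145,0.0375,0],0,0.3],
    [[0.0145,0.0375,0],0,0.3],
    [[0.0145,0.0375,0],0,0.3],
    [[0.0075,0.0195,0],0,0.3],
    [[0,0,0.02],0,0.3],
    [[0,0,0],0,0.3],
    [[0,0,0],0,0.3]
  ]
}}

```text
clock: 17.7
tool_pos: [0.6292, 0.1673, 0.1134]
eef_rot: [[-0.564, 0.826, -0.003], [0.826, 0.564, -0.002], [0.0, -0.003, -1.0]]
wrist_force: [0.5, -0.1, 0.4]
gripper_width: 0.0444
```

```bash
python3 - <<'E'
from h import *
plan([.6300,.1682,.063],34.3)
E
```

```text
pos [0.6292 0.1673 0.1134] ang 34.35 turn 0.0009 shift now [0.0002 0.0013 0.0504] shift after turn [0.0002 0.0012 0.0504] w 0.0444 F [ 0.5 -0.1  0.4] t 17.7
```

>>> {"fn": "jog_arm", "kwargs": {
  "rows": [
    [[0,0.001,0.015],0,0.3],
    [[0,0,0.015],0,0.3],
    [[0,0,0.012],0,0.3],
    [[0,0,0.006],0,0.3],
    [[0,0,0.002],0,0.3],
    [[0,0,0],0,0.3],
    [[0,0,0],0,0.3]
  ]
}}

```text
clock: 18.4
tool_pos: [0.6312, 0.1683, 0.0653]
eef_rot: [[-0.565, 0.825, 0.001], [0.825, 0.565, 0.0], [-0.0, 0.001, -1.0]]
wrist_force: [0.2, -0.9, -0.3]
gripper_width: 0.0442
```

>>> {"fn": "jog_arm", "kwargs": {
  "rows": [
    [[0,0,0.001],0,0.3],
    [[0,0,0.001],0,0.3],
    [[0,0,0.001],0,0.3],
    [[0,0,0],0,0.3],
    [[0,0,0],0,0.3]
  ]
}}

```text
clock: 18.9
tool_pos: [0.6308, 0.1683, 0.0618]
eef_rot: [[-0.565, 0.825, -0.0], [0.825, 0.565, -0.0], [-0.0, -0.0, -1.0]]
wrist_force: [0.6, 0.3, -0.4]
gripper_width: 0.0438
```

>>> {"fn": "jog_arm", "kwargs": {
  "rows": [
    [[0,0,0.001],0,0.3],
    [[0,0,0.001],0,0.3],
    [[0,0,0.001],0,0.3],
    [[0,0,0],0,0.3],
    [[0,0,0],0,0.3]
  ]
}}

```text
clock: 19.4
tool_pos: [0.6309, 0.1683, 0.0596]
eef_rot: [[-0.565, 0.825, 0.0], [0.825, 0.565, 0.0], [0.0, 0.0, -1.0]]
wrist_force: [-2.7, 0.4, 7.8]
gripper_width: 0.0441
```

>>> {"fn": "jog_arm", "kwargs": {
  "rows": [
    [[0,0,0],0,0.1],
    [[0,0,0],0,-0.1],
    [[0,0,0],0,-0.3],
    [[0,0,0],0,-0.4],
    [[0,0,-0.01],0,-0.4],
    [[0,0,-0.03],0,-0.4],
    [[0,0,-0.035],0,-0.4],
    [[-0.0207,-0.036,-0.01],0,-0.4],
    [[-0.0207,-0.036,0],0,-0.4],
    [[-0.0207,-0.036,0],0,-0.4],
    [[-0.0207,-0.036,0],0,-0.4],
    [[-0.0207,-0.036,0],0,-0.4]
  ]
}}

```text
clock: 20.6
tool_pos: [0.54, -0.0202, 0.1446]
eef_rot: [[-0.565, 0.825, 0.001], [0.825, 0.565, 0.0], [-0.0, 0.001, -1.0]]
wrist_force: [0.5, -1.3, 0.2]
gripper_width: 0.0599
```

>>> {"fn": "jog_arm", "kwargs": {
  "rows": [
    [[-0.0207,-0.036,0],0,-0.4],
    [[-0.0207,-0.036,0],0,-0.4],
    [[-0.0207,-0.036,0],0,-0.4],
    [[-0.0207,-0.036,0],0,-0.4],
    [[-0.0207,-0.036,0],0,-0.4],
    [[-0.0207,-0.036,0],0,-0.4],
    [[-0.0207,-0.036,0.01],0,-0.4],
    [[0,0,0],0,-0.4],
    [[0,0,0],0,-0.4],
    [[0,0,0],0,-0.4]
  ]
}}

```text
clock: 21.6
tool_pos: [0.4152, -0.2798, 0.1342]
eef_rot: [[-0.566, 0.825, 0.001], [0.825, 0.566, 0.0], [-0.0, 0.001, -1.0]]
wrist_force: [0.0, 0.3, 0.1]
gripper_width: 0.0598
```

```bash
python3 look.py w10; python3 - <<'E'
from h import *
s,p=np.load("pics/w10.npy",allow_pickle=True)
plan([.415,-.281,.03],34.4)
f=p["frame"].copy(); th=np.linspace(0,2*np.pi,60)
for r,z in((.025,.006),(.011,.024)):
  c=proj(p,[[.415+r*np.cos(a),-.281+r*np.sin(a),z] for a in th],s)
  print(c.mean(0)); cv2.polylines(f,[c.round().astype(int)],True,(0,0,255),1)
cv2.imwrite("pics/w10b.png",np.hstack([f[100:300,150:370],bot.snapshot("scene")["frame"][180:280,280:390].repeat(2,0).repeat(2,1)]).repeat(2,0).repeat(2,1)[:, :800])
E
```

```text
[[0.0004, -0.9482, -0.3177, 0.0815], [1.0, 0.0005, -0.0003, -0.0001], [0.0004, -0.3177, 0.9482, -0.1254], [0.0, 0.0, 0.0, 1.0]] [304.42717327   0.         256.58719153] [  0.         304.42717327 191.96117787] -0.0287921340207171
pos [ 0.4154 -0.2796  0.1342] ang 34.48 turn 0.0015 shift now [-0.0009 -0.0012  0.1042] shift after turn [-0.0009 -0.0011  0.1042] w 0.0596 F [ 0.  -0.1 -0.1] t 21.65
[256.12490887 189.00634271]
[255.86947244 195.96766125]
```

View pics/w10b.png

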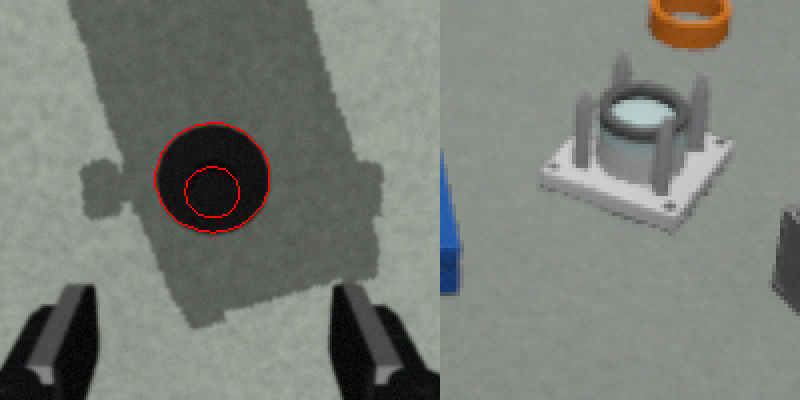

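The ring lies flat on the lens, and the cap and knob match the predicted circles. Now I take the knob.

>>> {"fn": "jog_arm", "kwargs": {
  "rows": [
    [[-0.001,-0.001,0.04],0,-0.4],
    [[0,0,0.035],0,-0.4],
    [[0,0,0.02],0,-0.3],
    [[0,0,0.008],0,-0.2],
    [[0,0,0],0,0],
    [[0,0,0],0,0.3],
    [[0,0,0],0,0.6],
    [[0,0,0],0,0.8],
    [[0,0,0],0,0.8],
    [[0,0,0],0,0.8]
  ]
}}

```text
clock: 22.7
tool_pos: [0.4153, -0.2823, 0.0323]
eef_rot: [[-0.565, 0.825, 0.002], [0.825, 0.565, -0.0], [-0.001, 0.002, -1.0]]
wrist_force: [-1.3, 1.2, 5.8]
gripper_width: 0.0189
```

>>> {"fn": "jog_arm", "kwargs": {
  "rows": [
    [[0,0,-0.005],0,0.8],
    [[0,0,-0.02],0,0.8],
    [[0,0,-0.03],0,0.8],
    [[0,0,-0.03],0,0.8],
    [[0,0,-0.03],0,0.8],
    [[0,0,0],0,0.8],
    [[0,0,0],0,0.8]
  ]
}}

```text
clock: 23.4
tool_pos: [0.4149, -0.282, 0.1467]
eef_rot: [[-0.565, 0.825, 0.003], [0.825, 0.565, 0.0], [-0.001, 0.002, -1.0]]
wrist_force: [-0.0, -0.4, -0.3]
gripper_width: 0.0186
```

```bash
python3 look.py w11; python3 - <<'E'
from h import *
s,p=np.load("pics/w11.npy",allow_pickle=True)
plan([.630,.1687,.145],34.3)
R=s["eef_rot"];T=s["tool_pos"]
f=p["frame"].copy(); th=np.linspace(0,2*np.pi,60)
c=proj(p,[T+R@[.025*np.cos(a),.025*np.sin(a),.025] for a in th],s)
cv2.polylines(f,[c.round().astype(int)],True,(0,0,255),1)
cv2.imwrite("pics/w11b.png",f[150:350,150:370].repeat(3,0).repeat(3,1))
E
```

```text
[[0.0004, -0.9482, -0.3177, 0.0815], [1.0, 0.0005, -0.0003, -0.0001], [0.0004, -0.3177, 0.9482, -0.1254], [0.0, 0.0, 0.0, 1.0]] [304.42717327   0.         256.58719153] [  0.         304.42717327 191.96117787] -0.0287921340207171
pos [ 0.4143 -0.2817  0.1458] ang 34.39 turn 0.0016 shift now [0.2498 0.4324 0.0012] shift after turn [0.2505 0.432  0.0008] w 0.0188 F [ 0.1  0.1 -0.9] t 23.45
```

View pics/w11b.png

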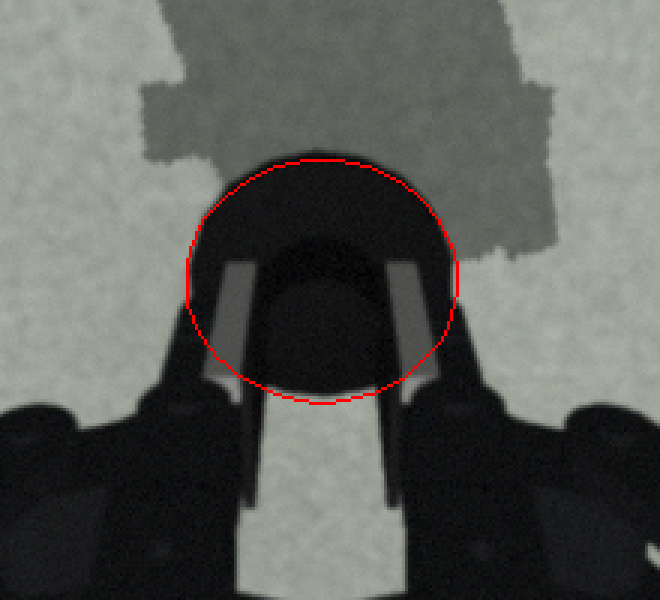

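The cap is held level, about 1 mm ahead in x. I carry it over.

>>> {"fn": "jog_arm", "kwargs": {
  "rows": [
    [[0.01,0.018,0],0,0.8],
    [[0.0207,0.036,0],0,0.8],
    [[0.0207,0.036,0],0,0.8],
    [[0.0207,0.036,0],0,0.8],
    [[0.0207,0.036,0],0,0.8],
    [[0.0207,0.036,0],0,0.8],
    [[0.0207,0.036,0],0,0.8],
    [[0.0207,0.036,0],0,0.8],
    [[0.0207,0.036,0],0,0.8],
    [[0.0207,0.036,0],0,0.8],
    [[0.0207,0.036,0],0,0.8],
    [[0.0207,0.036,0],0,0.8]
  ]
}}

```text
clock: 24.65
tool_pos: [0.6216, 0.1493, 0.1441]
eef_rot: [[-0.565, 0.825, -0.002], [0.825, 0.565, -0.001], [0.001, -0.002, -1.0]]
wrist_force: [0.9, -0.3, 0.5]
gripper_width: 0.0185
```

>>> {"fn": "jog_arm", "kwargs": {
  "rows": [
    [[0.011,0.018,0],0,0.8],
    [[0,0,0.01],0,0.8],
    [[0,0,0.01],0,0.8],
    [[0,0,0],0,0.8],
    [[0,0,0],0,0.8]
  ]
}}

```text
clock: 25.15
tool_pos: [0.6299, 0.1654, 0.1252]
eef_rot: [[-0.563, 0.827, -0.001], [0.827, 0.563, -0.001], [0.0, -0.002, -1.0]]
wrist_force: [0.5, -0.6, 0.2]
gripper_width: 0.0189
```

```bash
python3 - <<'E'
from h import *
plan([.6305,.168,.083],34.3)
E
```

```text
pos [0.6299 0.1654 0.1252] ang 34.25 turn -0.0008 shift now [0.0018 0.002  0.0422] shift after turn [0.0018 0.002  0.0422] w 0.0189 F [ 0.5 -0.6  0.2] t 25.15
```

>>> {"fn": "jog_arm", "kwargs": {
  "rows": [
    [[0.0015,0.001,0.015],0,0.8],
    [[0,0,0.015],0,0.8],
    [[0,0,0.01],0,0.8],
    [[0,0,0],0,0.8],
    [[0,0,0],0,0.8]
  ]
}}

```text
clock: 25.65
tool_pos: [0.6303, 0.1688, 0.0855]
eef_rot: [[-0.564, 0.825, -0.001], [0.825, 0.564, -0.0], [-0.0, -0.001, -1.0]]
wrist_force: [0.8, 0.1, -0.0]
gripper_width: 0.0185
```

>>> {"fn": "jog_arm", "kwargs": {
  "rows": [
    [[0,0,0.0015],0,0.8],
    [[0,0,0.001],0,0.8],
    [[0,0,0.001],0,0.8],
    [[0,0,0],0,0.8],
    [[0,0,0],0,0.8]
  ]
}}

```text
clock: 26.15
tool_pos: [0.6304, 0.169, 0.0824]
eef_rot: [[-0.565, 0.825, 0.0], [0.825, 0.565, 0.0], [-0.0, 0.0, -1.0]]
wrist_force: [0.1, 0.1, -0.8]
gripper_width: 0.0187
```

>>> {"fn": "jog_arm", "kwargs": {
  "rows": [
    [[0,0,0.001],0,0.8],
    [[0,0,0.001],0,0.8],
    [[0,0,0.001],0,0.8],
    [[0,0,0],0,0.8],
    [[0,0,0],0,0.8]
  ]
}}

```text
clock: 26.65
tool_pos: [0.6304, 0.1689, 0.0793]
eef_rot: [[-0.565, 0.825, -0.0], [0.825, 0.565, -0.0], [-0.0, -0.0, -1.0]]
wrist_force: [-0.1, 0.4, -0.2]
gripper_width: 0.0186
```

>>> {"fn": "jog_arm", "kwargs": {
  "rows": [
    [[0,0,0.001],0,0.8],
    [[0,0,0.0005],0,0.8],
    [[0,0,0],0,0.8],
    [[0,0,0],0,0.8]
  ]
}}

```text
clock: 27.05
tool_pos: [0.6305, 0.169, 0.0784]
eef_rot: [[-0.565, 0.825, 0.0], [0.825, 0.565, 0.0], [0.0, 0.0, -1.0]]
wrist_force: [-2.2, -0.8, 5.9]
gripper_width: 0.0187
```

Contact is felt. I release, lift and look.

>>> {"fn": "jog_arm", "kwargs": {
  "rows": [
    [[0,0,0],0,0.4],
    [[0,0,0],0,0.2],
    [[0,0,0],0,0],
    [[0,0,0],0,-0.2],
    [[0,0,0],0,-0.2],
    [[0,0,-0.01],0,-0.2],
    [[0,0,-0.03],0,-0.2],
    [[0,0,-0.04],0,-0.2],
    [[-0.04,0,-0.02],0,-0.2],
    [[-0.04,0,0],0,-0.2],
    [[0,0,0],0,-0.2],
    [[0,0,0],0,-0.2]
  ]
}}

```text
clock: 28.25
tool_pos: [0.676, 0.1015, 0.1785]
eef_rot: [[-0.563, 0.827, 0.001], [0.827, 0.563, -0.0], [-0.001, 0.0, -1.0]]
wrist_force: [-0.3, 0.7, 0.5]
gripper_width: 0.0513
```

```bash
python3 look.py w12; python3 - <<'E'
from h import *
s,p=np.load("pics/w12.npy",allow_pickle=True)
f=p["frame"].copy(); th=np.linspace(0,2*np.pi,60)
for r,z in((.025,.052),(.011,.070)):
  c=proj(p,[[.6293+r*np.cos(a),.1685+r*np.sin(a),z] for a in th],s)
  cv2.polylines(f,[c.round().astype(int)],True,(0,0,255),1)
m=c.mean(0).astype(int); print(m,s["tool_pos"])
y0=max(0,m[1]-60);x0=m[0]-110//1
g=f[y0:y0+130,m[0]-66:m[0]+66].repeat(3,0).repeat(3,1)
h=cv2.resize(bot.snapshot("scene")["frame"][180:278,280:380],(397,390),interpolation=cv2.INTER_CUBIC)
cv2.imwrite("pics/w12b.png",np.hstack([g,h]))
E
```

```text
[[0.0004, -0.9482, -0.3177, 0.0815], [1.0, 0.0005, -0.0003, -0.0001], [0.0004, -0.3177, 0.9482, -0.1254], [0.0, 0.0, 0.0, 1.0]] [304.42717327   0.         256.58719153] [  0.         304.42717327 191.96117787] -0.0287921340207171
[255  90] [0.6759749  0.1014503  0.17847736]
```

View pics/w12b.png

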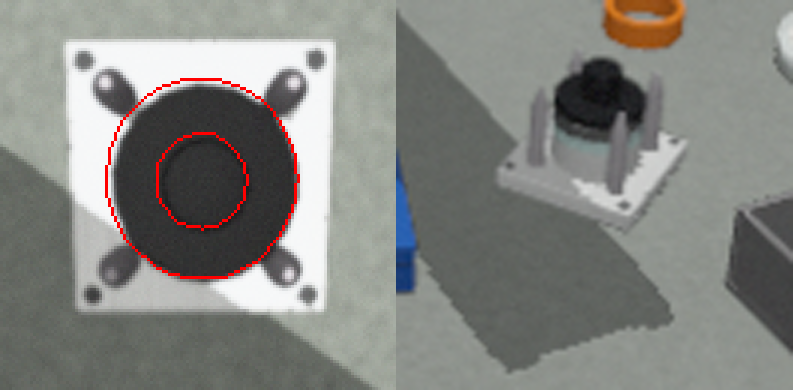

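The cap lies flat and knob up between the posts, within about 1–2 mm of the axis, and the gripper is clear. I hand the job in.

```bash
python3 -c "
from cell import bot
print(bot.read_state()['wrist_force'].round(1)); print(bot.job_done())"
```

```text
[ 0.5 -0.3 -0.8]
the job is handed in; nothing more can be done
None
```

I built the stack in the nest in the order asked: spacer, large lens dome up, retaining ring, then dust cap knob up. I handed it in at about 28 s of the 106 s; no verdict was reported.

- **Placing:** I lowered each part until I felt light contact (3–8 N) and only then let go, so the lens was set down and not dropped.
- **Last checks:** the final wrist and scene pictures show the cap flat between the posts, about 1–2 mm off my estimate of the nest's axis, with the gripper clear. Earlier pictures showed the spacer, lens and ring each sitting flat after they were placed.
- **Left alone:** I did not handle the slide box, the spare lens or the look-alikes. I did not measure their positions again at the end.
- **Disagreements:** the top camera read 2–4 mm off the wrist camera, so I went by the wrist camera. The gripper reported 44–47 mm on the 50 mm parts and 19 mm on the 22 mm knob, yet every grip held.

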